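# Hang the pail of plugs on the spring scale

## Task

Weigh the small pail of wooden plugs: with the pail still standing on the table, raise its flat-lying bail upright, then carry the pail by the bail, keeping it level, and hang the bail over both prongs of the spring scale's hook, down in their bend. Let the weight on to the scale gently and let go only when the hook carries exactly the pail's own weight, so that the hook neither drops nor springs up as you release and is never pushed down hard; leave the pail hanging at rest and the other things on the table where they are.

Things in the scene. Friction and masses are not known exactly. Their poses are not given: they have to be found in the camera images.
- pail_centre (a point): Small open metal pail, 90 mm across at the rim, 75 mm high, holding wooden plugs; loose on the table, its weight differs each time (under 1 kg). This point is on its axis, 37.5 mm above its underside; z up. The bail's pivots are just outside the rim at y = +-54 mm, 28.5 mm above this point.
- bail_grip (a point): Centre of the bail's cross bar, the place to grip: a round wooden sleeve 14 mm thick, 36 mm long; it turns freely on the wire as the bail swings. The bar runs along this y axis; -x points from the pivots to the bar. Bail: stiff U of 6 mm round steel wire, arms at y = +-54 mm, bar 100 mm from the pivots. Lying flat, 55 mm from bar to pail rim: open the fingers only to about 45 mm there.
- bail (a joint): Angle of the bail, rad: 0 lies flat and level, out over the pail's -x side at pivot height; 1.57 upright over the pail; 3.1 flat on the other side. The hinge is slightly stiff; the bar moves on an arc of 100 mm radius about the pivots.
- hook_seat (a point): Where the bar's centre lies when hung in the bend of the scale's hook, midway between its two upturned prongs (8 mm round steel, at y = +-32 mm, 48 mm free between them for the fingers). They reach out along this frame's -x; their tips are 23 mm farther out and 23 mm higher than this point. Hang the bar across them, along this y. Unloaded, this point is 242 mm above the table.
- scale_hook (a joint): How far the hook has sunk on its spring, m: 0 unloaded, 0.085 at the stop. It sinks 6.7 mm for each newton it carries (150 N/m), at most 60 mm under the pail alone. To be gentle with it, let it move no faster than 40 mm/s, also when you let go.
- scale: Fixed foot and upright rod of the spring scale, 120 x 140 mm foot; origin on the table at the rod's axis, which is 95 mm along +x from the hook's seat. The hook slides down the rod; nothing on the scale is higher than the prong tips. The pail comes in from the -x side, bar above the prong tips and pail below the prongs, then down into the bend.
- offcut_a_mid (a point): Bystander: loose plywood offcut 70 x 35 x 22 mm, its centre.
- offcut_b_mid (a point): Bystander: loose wooden offcut 50 x 28 x 18 mm, its centre.
- glue_mid (a point): Bystander: white glue bottle 52 mm across and 130 mm high, half-way up.
- tin_mid (a point): Bystander: open steel tin 72 mm across and 85 mm high without a handle, half-way up.
- brush_mid (a point): Bystander: bench brush lying on the table, its middle.
- dowel_center (a point): Bystander: wooden dowel 22 mm thick and 140 mm long lying on the table, its centre.
Not all that is in view belongs to the job. There is more than one size of the part that bears pail_centre; the job needs the middle-sized.

How it is judged:
By the outcome, as a careful person would: the job done as asked, in the order asked, and still so for the second after the job is handed in, with the robot touching nothing.
It also fails if it takes over 72 s, if anything falls off the work surface, if the arm or the gripper's body presses on something with over 40 N, if the wrist force passes 120 N, or if a joint passes its speed limit or range.

## Robot

A 6-joint arm with a two-finger parallel gripper is mounted at the origin on the work surface. World frame = base frame: x ahead of the robot, y to its left, z up, the work surface at z = 0. Lengths are in m, angles in rad, forces in N, time in s.
With the tool pointing down it reaches from about 0.2 to 0.875 m from the base axis. Payload 3.4 kg.
Tool frame: the origin (TCP) lies on the mounting face of the last link; the fingertips stand 199 mm ahead of it and the grasp point (between the pads) lies 180 mm ahead of it (bot.tip_extent is the distance from the TCP to the fingertips, in m); z points along the fingers, y is the line along which they close (so a half turn about z gives the same grasp; the last joint's range is limited). The gripper opens to 94 mm and grips with 3 to 60 N. Pads are 16 mm wide; open, the fingers measure 119 mm over their backs; the gripper's body (75 mm by 177 mm) begins 78 mm behind the grasp point.
Start: joints at [1.14, 0.276, 1.505, -0, 1.361, -0.121], TCP at [0.175, 0.548, 0.405] pointing down, gripper open.
Joint ranges: [-2.89, 2.89], [-0.75, 2.08], [0.22, 2.7], [-1.18, 4.32], [0.11, 2.71], [-2.7, 2.7]. Speed limits (rad/s): [2.57, 2.57, 3.14, 3.14, 3.14, 3.14].

## Interface

Orientations are given as a unit quaternion [x, y, z, w].
In Python, from workcell import bot gives the robot as it stands. The module is installed in compiled form; this text tells all that it offers.
- The arm moves only by the tool drive_tool, never from a script. Its argument "increments" is a list of rows, each an object with "delta_pos": the shift along the tool's x, y, z in mm, a list of three; "delta_rot": the turn, a rotation vector about the tool's x, y, z in rad, a list of three; "jaw": the opening, from 0 (shut) to 1 (fully open). A call has 1 to 8 rows; each row shifts and turns the commanded pose from where the row before left it, along the tool's axes as they then stand; what a row does not reach is not made up. A row lasts 1/8 s, in which the tool goes at most 62.5 mm and 10.7 degrees, less where a joint would pass 70% of its speed; a pose out of reach is approached as far as the arm can. A call is refused whole if a number of a shift passes 62.5 or a number of a turn 0.188, either way. A call with a gripper value outside its range is refused whole. The fingers move at their own pace and stop on an object; the grip force is fixed at half the most. Time passes only in rows, so rows that do not move let the fingers close. It gives the time, the measured TCP pose, the force and the opening at its end, in the units of the state.
- bot.sense(): the state, without advancing time (a new reading comes with each control period).
- bot.capture(name): name is "scene" or "top" or "wrist"; returns a dict with "frame" (400x640x3 uint8, red, green, blue), "z_map" (400x640 float32, m along the optical axis (not along the pixel's ray), 0 where there is no reading), "mtx" (3x3 intrinsics, pixels), "eye" and "orientation" of the camera in the world; the wrist camera has in their place "tool_from_camera" (4x4, takes a point from camera to tool coordinates, whose origin is the TCP and whose axes are the flange's). Camera axes: x right, y up, looking along -z (the intrinsics and any distortion apply to the point x, -y, -z); pixel columns grow to the right and rows downward; lengths in m; the calibration is good to about 2 mm. A picture is of the moment at which its call begins: read the wrist's pose just before it.
- bot.sign_off(): hands the job in, once; it reports no verdict.
The state is a dict: "time_s": time; "q": joint angles; "dq": joint speeds; "joint_efforts": joint torques, N m; "tcp_pos": TCP position; "eef_rot": TCP orientation; "force": force on the tool from outside, world axes, zero at the start; "moment": the same for the moment, N m; "finger_gap": opening from 0.0 (shut) to 1.0 (fully open).
Only numpy, scipy, OpenCV 4.12 (cv2) and the standard library are available. Lean on these libraries where they do the work, as an engineer would, in place of code of your own. Each camera call takes 0.05 s, during which the arm holds its last target. There are 200 camera calls.

## Working session

There is one attempt and no reset: what is moved stays moved. The work goes in short steps, Python scripts to look and compute and a tool call to move; the robot and the scene stay as the last step left them, time stands still between calls to the robot, and variables do not carry over. Pictures are saved under pics/ and viewed, on a budget of 10 in all, crops included, one or two more only if the job needs it, and the job is handed in when it is done.

Besides the shell and the picture viewer there is one more tool, called in YAML: its name, and indented under it one key for each argument. drive_tool: Moves the arm, as the interface text tells. Its arguments: {"type":"object","properties":{"increments":{"type":"array"}},"required":["increments"]}

```bash
mkdir -p pics; cat > h.py <<'E'
import numpy as np,cv2
from scipy.spatial.transform import Rotation as R
from workcell import bot
def cap(n):
    s=bot.sense();c=bot.capture(n)
    if n=='wrist':
        T=np.eye(4);T[:3,:3]=R.from_quat(s['eef_rot']).as_matrix();T[:3,3]=s['tcp_pos'];M=T@np.array(c['tool_from_camera'])
    else:
        M=np.eye(4);o=np.array(c['orientation']);M[:3,:3]=R.from_quat(o).as_matrix() if o.size==4 else o;M[:3,3]=c['eye']
    c['M']=M;return c
def cloud(c):
    z=c['z_map'];K=np.array(c['mtx']);v,u=np.mgrid[:z.shape[0],:z.shape[1]]
    P=np.stack([(u-K[0,2])/K[0,0]*z,-(v-K[1,2])/K[1,1]*z,-z],-1)
    W=P@c['M'][:3,:3].T+c['M'][:3,3];W[z==0]=np.nan;return W
def save(c,f):cv2.imwrite('pics/'+f,c['frame'][...,::-1])
E
python3 - <<'E'
from h import *
for n in['scene','top']:
    c=cap(n);save(c,n+'.png');np.save(n+'.npy',cloud(c));print(n,c['M'].round(3).tolist(),c['mtx'],[k for k in c])
print(bot.sense())
E
```

```text
scene [[0.63, -0.531, 0.567, 1.123], [0.776, 0.426, -0.465, -0.511], [0.006, 0.733, 0.68, 0.962], [0.0, 0.0, 0.0, 1.0]] [[440.97359227   0.         318.61042226]
 [  0.         440.97359227 200.78812751]
 [  0.           0.           1.        ]] ['frame', 'z_map', 'mtx', 'eye', 'orientation', 'M']
top [[0.003, 0.998, -0.067, 0.354], [-1.0, 0.003, -0.006, 0.029], [-0.006, 0.067, 0.998, 1.619], [0.0, 0.0, 0.0, 1.0]] [[441.95497356   0.         319.07127167]
 [  0.         441.95497356 196.92978236]
 [  0.           0.           1.        ]] ['frame', 'z_map', 'mtx', 'eye', 'orientation', 'M']
{'time_s': 0.1, 'q': array([ 1.13996347e+00,  2.76509442e-01,  1.50594914e+00,  2.07952168e-05,
        1.36067709e+00, -1.21027441e-01]), 'dq': array([-0.00117473, -0.00089207, -0.00208176,  0.00050218, -0.00090118,
       -0.00127255]), 'joint_efforts': array([ 4.33116320e-04, -4.05455482e+01, -2.37777954e+01,  7.02796178e-02,
        2.99032603e-02, -4.10768916e-05]), 'tcp_pos': array([0.17524756, 0.54746613, 0.40392658]), 'eef_rot': array([ 1.54286077e-01,  9.88025916e-01, -7.39554720e-04, -2.19974167e-04]), 'force': array([ 0.16631748,  0.17756698, -0.22404344]), 'moment': array([-0.01626621,  0.01084121,  0.0403201 ]), 'finger_gap': 1.0045497730411428}
```

View pics/scene.png

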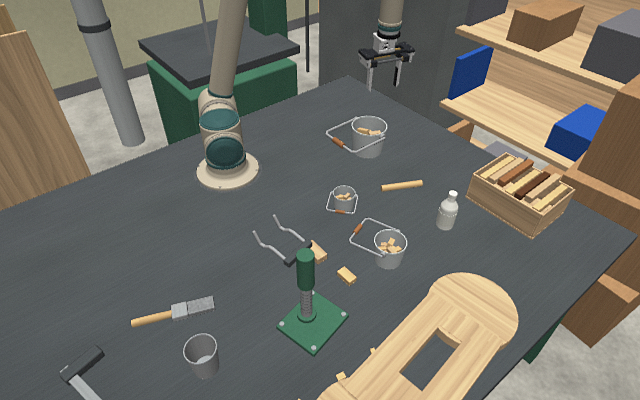

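View pics/top.png

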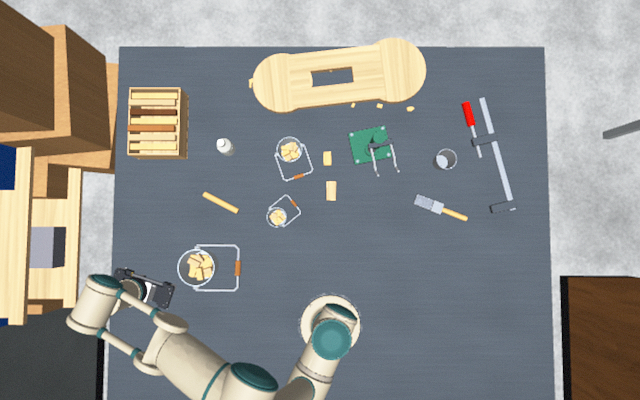

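Candidates, in the top view: the large pail at (197,267), the small one at (277,215) and the one at (290,150), which looks middle-sized. The tin at (445,158) has no bail. I'll measure the rims and check with a close crop.

```bash
python3 - <<'E'
from h import *
W=np.load('top.npy');S=np.load('scene.npy');im=cv2.imread('pics/top.png')
# wood/orange sleeve & heights
for nm,(u0,u1,v0,v1) in dict(mid=(265,320,130,190),small=(262,305,192,232),hook=(340,410,115,185)).items():
    P=W[v0:v1,u0:u1].reshape(-1,3);z=P[:,2];print(nm)
    for lo in np.arange(0.02,.3,.02):
        m=(z>lo)&(z<=lo+.02)
        if m.sum():print(' %.2f'%lo,m.sum(),P[m].mean(0).round(3),P[m].min(0).round(3),P[m].max(0).round(3))
hsv=cv2.cvtColor(im,cv2.COLOR_BGR2HSV);m=(hsv[...,0]<14)&(hsv[...,1]>150)&(hsv[...,2]>120)
for u0,u1,v0,v1 in[(285,315,165,190),(285,305,192,215)]:
    q=W[v0:v1,u0:u1][m[v0:v1,u0:u1]];print('sleeve',len(q),q.mean(0),q.min(0),q.max(0))
im2=cv2.imread('pics/scene.png')
hsv=cv2.cvtColor(im2,cv2.COLOR_BGR2HSV);m=(hsv[...,0]<14)&(hsv[...,1]>150)&(hsv[...,2]>120)
q=S[215:240,345:365][m[215:240,345:365]];print('sc sleeve',len(q),q.mean(0),q.min(0),q.max(0))
P=S[225:275,368:412].reshape(-1,3);k=(P[:,2]>.066)&(P[:,2]<.09);print('sc rim',P[k].mean(0),P[k].min(0),P[k].max(0))
P=S[210:330,245:350].reshape(-1,3);
for lo in np.arange(0.18,.3,.01):
        k=(P[:,2]>lo)&(P[:,2]<=lo+.01)
        if k.sum():print(' %.2f'%lo,k.sum(),P[k].mean(0).round(3),P[k].min(0).round(3),P[k].max(0).round(3))
a=cv2.resize(im[110:240,250:420],None,fx=4,fy=4,interpolation=cv2.INTER_CUBIC);b=cv2.resize(im2[180:330,245:415],None,fx=2,fy=2)
cv2.imwrite('pics/crop1.png',a)
E
```

```text
mid
 0.02 128 [0.631 0.146 0.032] [0.589 0.108 0.02 ] [0.667 0.181 0.04 ]
 0.04 201 [0.631 0.144 0.049] [0.579 0.067 0.04 ] [0.669 0.188 0.06 ]
 0.06 294 [0.592 0.13  0.07 ] [0.517 0.06  0.06 ] [0.673 0.195 0.08 ]
 0.08 8 [0.64  0.143 0.082] [0.54  0.094 0.08 ] [0.668 0.186 0.087]
small
 0.02 129 [0.392 0.19  0.031] [0.362 0.16  0.02 ] [0.42  0.218 0.04 ]
 0.04 207 [0.405 0.171 0.052] [0.355 0.105 0.04 ] [0.469 0.222 0.06 ]
 0.06 26 [0.398 0.165 0.062] [0.355 0.105 0.06 ] [0.458 0.218 0.066]
hook
 0.02 178 [ 0.65  -0.141  0.024] [ 0.592 -0.22   0.02 ] [ 0.721 -0.07   0.039]
 0.04 5 [ 0.627 -0.145  0.049] [ 0.624 -0.158  0.045] [ 0.631 -0.14   0.052]
 0.06 3 [ 0.625 -0.158  0.07 ] [ 0.623 -0.163  0.065] [ 0.628 -0.151  0.075]
 0.08 2 [ 0.623 -0.155  0.09 ] [ 0.622 -0.156  0.081] [ 0.623 -0.154  0.098]
 0.10 3 [ 0.623 -0.149  0.105] [ 0.622 -0.152  0.1  ] [ 0.624 -0.147  0.112]
 0.14 7 [ 0.623 -0.147  0.153] [ 0.616 -0.163  0.147] [ 0.64  -0.132  0.158]
 0.16 2 [ 0.617 -0.156  0.166] [ 0.617 -0.157  0.166] [ 0.618 -0.154  0.167]
 0.18 5 [ 0.634 -0.132  0.189] [ 0.628 -0.134  0.182] [ 0
[... 807 characters left out ...]
18 49 [ 0.648 -0.156  0.185] [ 0.632 -0.168  0.18 ] [ 0.656 -0.133  0.19 ]
 0.19 55 [ 0.648 -0.157  0.195] [ 0.623 -0.169  0.19 ] [ 0.657 -0.132  0.2  ]
 0.20 53 [ 0.647 -0.157  0.205] [ 0.625 -0.168  0.2  ] [ 0.657 -0.132  0.21 ]
 0.21 52 [ 0.648 -0.156  0.214] [ 0.626 -0.168  0.21 ] [ 0.656 -0.133  0.22 ]
 0.22 70 [ 0.646 -0.158  0.225] [ 0.616 -0.191  0.22 ] [ 0.657 -0.116  0.23 ]
 0.23 172 [ 0.605 -0.163  0.236] [ 0.528 -0.205  0.23 ] [ 0.657 -0.116  0.24 ]
 0.24 590 [ 0.61  -0.155  0.244] [ 0.521 -0.205  0.24 ] [ 0.656 -0.113  0.25 ]
 0.25 39 [ 0.533 -0.174  0.254] [ 0.515 -0.207  0.25 ] [ 0.584 -0.13   0.259]
 0.26 24 [ 0.523 -0.176  0.262] [ 0.512 -0.208  0.26 ] [ 0.532 -0.139  0.266]
```

View pics/crop1.png

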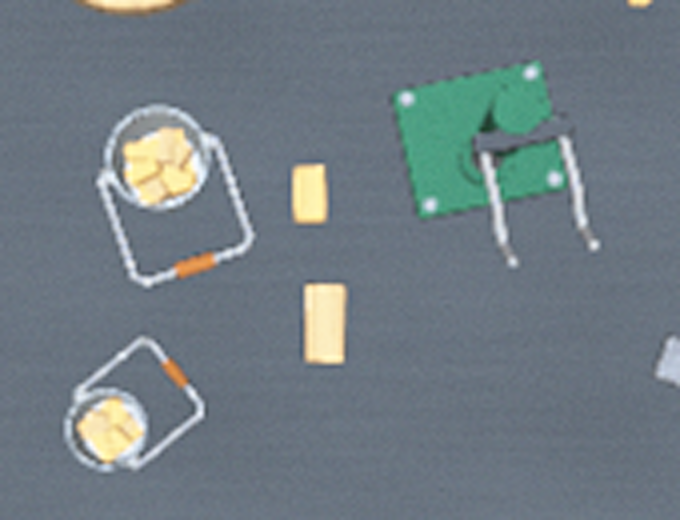

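Close crop: the pail centred at crop (157,157) has its orange sleeve at (196,265) and a rim of about 90 mm, so it is the middle pail. Prong tips are at crop (512,262) and (594,245). Next I'll turn the tool to match and go above the hook for a near look, then above the pail.

```bash
cat >> h.py <<'E'
def go(p,yaw):  # tcp target, tool pointing down, tool y at world angle yaw
    s=bot.sense();Rm=R.from_quat(s['eef_rot'])
    y=np.array([np.cos(yaw),np.sin(yaw),0]);z=np.array([0,0,-1.]);x=np.cross(y,z)
    Rt=R.from_matrix(np.stack([x,y,z],1))
    print('turn first',(Rm.inv()*Rt).as_rotvec().round(4),'then shift mm',(Rt.inv().apply(np.array(p)-s['tcp_pos'])*1000).round(1),'| shift in present axes',(Rm.inv().apply(np.array(p)-s['tcp_pos'])*1000).round(1))
    print('t',s['time_s'],'tcp',s['tcp_pos'].round(4),'F',s['force'].round(2),'gap',s['finger_gap'],'j6',s['q'][5])
E
python3 - <<'E'
from h import *
print(np.array(cap('wrist')['tool_from_camera']).round(3).tolist())
go([.46,-.16,.50],.25)
E
```

```text
[[0.0, 0.969, 0.247, 0.071], [1.0, -0.0, 0.0, -0.001], [0.0, 0.247, -0.969, 0.02], [0.0, 0.0, 0.0, 1.0]]
turn first [-1.400e-03  6.000e-04  1.011e+00] then shift mm [-756.   100.9  -96. ] | shift in present axes [-486.9 -587.1  -95.3]
t 0.15 tcp [0.1752 0.5475 0.404 ] F [ 0.24 -0.33  0.23] gap 0.9985577816005007 j6 -0.12098555900732262
```

drive_tool:
  increments:
    - {"delta_pos": [0,0,0],"delta_rot": [0,0,0.1685],"jaw": 0.48}
    - {"delta_pos": [0,0,0],"delta_rot": [0,0,0.1685],"jaw": 0.48}
    - {"delta_pos": [0,0,0],"delta_rot": [0,0,0.1685],"jaw": 0.48}
    - {"delta_pos": [0,0,0],"delta_rot": [0,0,0.1685],"jaw": 0.48}
    - {"delta_pos": [0,0,0],"delta_rot": [0,0,0.1685],"jaw": 0.48}
    - {"delta_pos": [0,0,0],"delta_rot": [0,0,0.1685],"jaw": 0.48}
    - {"delta_pos": [-54,7,-7],"delta_rot": [0,0,0],"jaw": 0.48}
    - {"delta_pos": [-54,7,-7],"delta_rot": [0,0,0],"jaw": 0.48}

```text
time_s: 1.15
tcp_pos: [0.2158, 0.4456, 0.4181]
eef_rot: [0.613, 0.79, -0.001, 0.0]
force: [0.5, 0.2, -0.3]
finger_gap: 0.476
```

drive_tool:
  increments:
    - {"delta_pos": [-54,9,-7],"delta_rot": [0,0,0],"jaw": 0.48}
    - {"delta_pos": [-54,9,-7],"delta_rot": [0,0,0],"jaw": 0.48}
    - {"delta_pos": [-54,9,-7],"delta_rot": [0,0,0],"jaw": 0.48}
    - {"delta_pos": [-54,9,-7],"delta_rot": [0,0,0],"jaw": 0.48}
    - {"delta_pos": [-54,9,-7],"delta_rot": [0,0,0],"jaw": 0.48}
    - {"delta_pos": [-54,9,-7],"delta_rot": [0,0,0],"jaw": 0.48}
    - {"delta_pos": [-54,9,-7],"delta_rot": [0,0,0],"jaw": 0.48}
    - {"delta_pos": [-54,9,-7],"delta_rot": [0,0,0],"jaw": 0.48}

```text
time_s: 2.15
tcp_pos: [0.3924, 0.044, 0.4749]
eef_rot: [0.614, 0.79, 0.0, 0.0]
force: [1.0, 1.4, 0.8]
finger_gap: 0.481
```

drive_tool:
  increments:
    - {"delta_pos": [-50,9,-7],"delta_rot": [0,0,0],"jaw": 0.48}
    - {"delta_pos": [-50,9,-7],"delta_rot": [0,0,0],"jaw": 0.48}
    - {"delta_pos": [-50,9,-7],"delta_rot": [0,0,0],"jaw": 0.48}
    - {"delta_pos": [-50,9,-7],"delta_rot": [0,0,0],"jaw": 0.48}
    - {"delta_pos": [0,0,0],"delta_rot": [0,0,0],"jaw": 0.48}
    - {"delta_pos": [0,0,0],"delta_rot": [0,0,0],"jaw": 0.48}

```text
time_s: 2.9
tcp_pos: [0.4763, -0.1389, 0.5021]
eef_rot: [0.614, 0.79, 0.0, -0.001]
force: [-0.5, 0.1, -0.2]
finger_gap: 0.48
```

```bash
python3 - <<'E'
from h import *
c=cap('wrist');save(c,'w_hook.png');W=cloud(c);np.save('w_hook.npy',W)
np.savez('w_hook_c.npz',M=c['M'],K=c['mtx'])
go([.46,-.16,.50],.25)
P=W.reshape(-1,3)
for lo in np.arange(0.2,.28,.01):
    k=(P[:,2]>lo)&(P[:,2]<=lo+.01)&(P[:,1]<-.05)
    if k.sum():print(' %.2f'%lo,k.sum(),P[k].mean(0).round(3),P[k].min(0).round(3),P[k].max(0).round(3))
E
```

```text
turn first [-0.0007 -0.0014  0.0005] then shift mm [-17.  -20.9   2.3] | shift in present axes [-17.  -20.9   2.3]
t 2.95 tcp [ 0.4761 -0.1383  0.5023] F [-0.58  0.4  -0.  ] gap 0.47884798214146057 j6 -0.674054291998832
 0.20 87 [ 0.616 -0.15   0.204] [ 0.614 -0.163  0.2  ] [ 0.622 -0.139  0.21 ]
 0.21 20 [ 0.626 -0.141  0.213] [ 0.614 -0.158  0.21 ] [ 0.638 -0.129  0.218]
 0.22 79 [ 0.618 -0.132  0.227] [ 0.599 -0.16   0.22 ] [ 0.639 -0.114  0.23 ]
 0.23 527 [ 0.585 -0.134  0.236] [ 0.524 -0.159  0.23 ] [ 0.638 -0.113  0.24 ]
 0.24 2378 [ 0.609 -0.137  0.244] [ 0.517 -0.201  0.24 ] [ 0.654 -0.113  0.25 ]
 0.25 38 [ 0.521 -0.151  0.253] [ 0.514 -0.201  0.25 ] [ 0.534 -0.137  0.257]
```

View pics/w_hook.png

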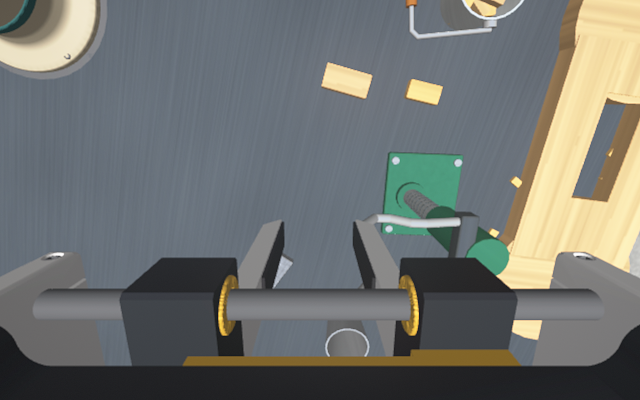

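The hook shows at cols 360–480, rows 215–250, but the gripper hides one prong. I'll shift sideways and look again.

drive_tool:
  increments:
    - {"delta_pos": [-45,20,0],"delta_rot": [0,0,0],"jaw": 0.48}
    - {"delta_pos": [-45,20,0],"delta_rot": [0,0,0],"jaw": 0.48}
    - {"delta_pos": [-20,0,0],"delta_rot": [0,0,0],"jaw": 0.48}
    - {"delta_pos": [0,0,0],"delta_rot": [0,0,0],"jaw": 0.48}
    - {"delta_pos": [0,0,0],"delta_rot": [0,0,0],"jaw": 0.48}
    - {"delta_pos": [0,0,0],"delta_rot": [0,0,0],"jaw": 0.48}

```text
time_s: 3.7
tcp_pos: [0.5418, -0.2345, 0.5033]
eef_rot: [0.613, 0.79, 0.0, 0.0]
force: [0.4, 0.6, -0.3]
finger_gap: 0.481
```

```bash
python3 - <<'E'
from h import *
c=cap('wrist');save(c,'w_hook2.png');W=cloud(c);np.save('w_hook2.npy',W)
P=W.reshape(-1,3);P=P[np.isfinite(P[:,0])]
P=P[(P[:,2]>.225)&(P[:,2]<.275)&(P[:,1]<-.08)&(P[:,1]>-.23)&(P[:,0]>.48)&(P[:,0]<.6)]
print(len(P))
# find yaw splitting into two prongs: minimise spread along y'
best=None
from scipy.cluster.vq import kmeans2
for a in np.arange(.1,.4,.01):
    v=-np.sin(a)*P[:,0]+np.cos(a)*P[:,1]
    ce,l=kmeans2(v,np.array([v.min(),v.max()]),minit='matrix')
    s=sum(((v[l==i]-ce[i])**2).sum() for i in(0,1))
    if best is None or s<best[0]:best=(s,a,ce,l)
s,a,ce,l=best;print('yaw',a,'v',ce,'sep',ce[1]-ce[0])
for i in(0,1):
    Q=P[l==i];d=np.linalg.svd(Q[:,:2]-Q[:,:2].mean(0))[2][0] if len(Q)<4000 else [0,0];print(len(Q),'dir',np.arctan(d[1]/d[0]))
    u=np.cos(a)*Q[:,0]+np.sin(a)*Q[:,1]
    for lo in np.arange(u.min(),u.max(),.008):
        k=(u>=lo)&(u<lo+.008)
        if k.sum():print('  u %.3f zmax %.4f zmed %.4f n%d'%(lo,Q[k,2].max(),np.median(Q[k,2]),k.sum()))
E
```

```text
2204
yaw 0.21999999999999995 v [-0.31443976 -0.25136384] sep 0.0630759172911865
923 dir 0.20919458442813935
  u 0.465 zmax 0.2656 zmed 0.2631 n100
  u 0.473 zmax 0.2608 zmed 0.2535 n99
  u 0.481 zmax 0.2481 zmed 0.2406 n83
  u 0.489 zmax 0.2400 zmed 0.2379 n83
  u 0.497 zmax 0.2433 zmed 0.2397 n92
  u 0.505 zmax 0.2484 zmed 0.2447 n104
  u 0.513 zmax 0.2500 zmed 0.2481 n92
  u 0.521 zmax 0.2501 zmed 0.2478 n94
  u 0.529 zmax 0.2488 zmed 0.2464 n91
  u 0.537 zmax 0.2474 zmed 0.2444 n83
  u 0.545 zmax 0.2427 zmed 0.2424 n2
1281 dir 0.21991919282436442
  u 0.466 zmax 0.2658 zmed 0.2632 n132
  u 0.474 zmax 0.2599 zmed 0.2523 n113
  u 0.482 zmax 0.2474 zmed 0.2392 n106
  u 0.490 zmax 0.2400 zmed 0.2379 n99
  u 0.498 zmax 0.2444 zmed 0.2404 n106
  u 0.506 zmax 0.2493 zmed 0.2452 n115
  u 0.514 zmax 0.2506 zmed 0.2479 n115
  u 0.522 zmax 0.2502 zmed 0.2478 n115
  u 0.530 zmax 0.2488 zmed 0.2463 n103
  u 0.538 zmax 0.2466 zmed 0.2442 n102
  u 0.546 zmax 0.2449 zmed 0.2424 n101
  u 0.554 zmax 0.2423 zmed 0.2402 n74
```

View pics/w_hook2.png

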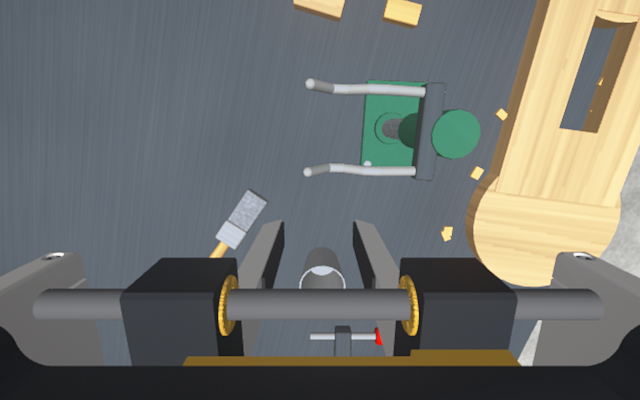

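Now both prongs are clear: tips at (310,84) and (308,172), with the bend at about col 335. Seat: (0.542, -0.169, 0.242), yaw 0.22. Now I'll look at the pail.

```bash
python3 -c "
from h import *
go([.601,.022,.44],.275)"
```

```text
turn first [ 0.0006  0.0001 -0.024 ] then shift mm [231.  126.6  63.3] | shift in present axes [234.  121.   63.4]
t 3.75 tcp [ 0.5419 -0.2347  0.5033] F [1.59 0.15 0.4 ] gap 0.4758974942574917 j6 -0.7775355592767664
```

drive_tool:
  increments:
    - {"delta_pos": [46,25,12],"delta_rot": [0,0,-0.024],"jaw": 0.48}
    - {"delta_pos": [46,25,12],"delta_rot": [0,0,0],"jaw": 0.48}
    - {"delta_pos": [46,25,12],"delta_rot": [0,0,0],"jaw": 0.48}
    - {"delta_pos": [46,25,12],"delta_rot": [0,0,0],"jaw": 0.48}
    - {"delta_pos": [46,25,14],"delta_rot": [0,0,0],"jaw": 0.48}
    - {"delta_pos": [0,0,0],"delta_rot": [0,0,0],"jaw": 0.48}
    - {"delta_pos": [0,0,0],"delta_rot": [0,0,0],"jaw": 0.48}
    - {"delta_pos": [0,0,0],"delta_rot": [0,0,0],"jaw": 0.48}

```text
time_s: 4.75
tcp_pos: [0.6017, 0.018, 0.4414]
eef_rot: [0.604, 0.797, 0.0, 0.001]
force: [-0.0, -0.6, 0.5]
finger_gap: 0.478
```

```bash
python3 - <<'E'
from h import *
c=cap('wrist');save(c,'w_pail.png');W=cloud(c)
hsv=cv2.cvtColor(c['frame'],cv2.COLOR_RGB2HSV);m=(hsv[...,0]<14)&(hsv[...,1]>150)&(hsv[...,2]>100)
ok=m&(W[...,2]>.05)&(W[...,2]<.09)&(np.hypot(W[...,0]-.533,W[...,1]-.117)<.05)
q=W[ok];print('sleeve',len(q),q.mean(0),q[:,2].max());mid=(q.min(0)+q.max(0))/2
d=np.linalg.svd(q[:,:2]-q[:,:2].mean(0),full_matrices=False)[2][0];print('bar dir yaw',np.arctan2(-d[0],d[1]) if d[1]>0 else np.arctan2(d[0],-d[1]), mid)
n=np.ptp((q[:,:2]-q[:,:2].mean(0))@d);print('len',n)
# rim: z>.068, fit circle to points near .09 dia
k=(W[...,2]>.069)&(W[...,2]<.082)&(np.hypot(W[...,0]-.628,W[...,1]-.144)<.053)
r=W[k];A=np.c_[2*r[:,:2],np.ones(len(r))];s=np.linalg.lstsq(A,(r[:,:2]**2).sum(1),rcond=None)[0]
print('rim',len(r),s[:2],'R',np.sqrt(s[2]+s[0]**2+s[1]**2),np.median(r[:,2]))
print('yaw from pivot-bar',np.arctan2(s[1]-q[:,1].mean(),s[0]-q[:,0].mean()),np.hypot(s[1]-q[:,1].mean(),s[0]-q[:,0].mean()))
E
```

```text
sleeve 102 [0.53321896 0.11564468 0.07076751] 0.07449188687642982
bar dir yaw 0.3971992715066649 [0.53151852 0.11206826 0.07092471]
len 0.03451427030177455
rim 1066 [0.62567351 0.14547115] R 0.04364482682870594 0.07399958829619693
yaw from pivot-bar 0.3120658509097267 0.09714660569516234
```

View pics/w_pail.png

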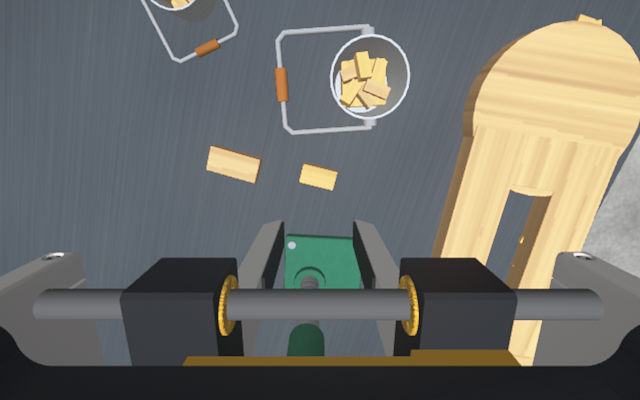

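The pail is at (370,77) and the sleeve at (281,85). The pail yaw is a bit more than the tool's, so I'll fit the whole bail wire.

```bash
python3 - <<'E'
from h import *
from scipy.optimize import least_squares
c=cap('wrist');W=cloud(c)
P=W.reshape(-1,3);P=P[np.isfinite(P[:,0])]
r=np.hypot(P[:,0]-.626,P[:,1]-.1455)
Q=P[(P[:,2]>.056)&(P[:,2]<.076)&(r>.056)&(r<.14)&(P[:,0]<.66)];print(len(Q))
def f(p):
    a=p[2];d=Q[:,:2]-p[:2];x=d@[np.cos(a),np.sin(a)];y=d@[-np.sin(a),np.cos(a)]
    arm=np.hypot(np.abs(y)-.054,np.maximum(x,0)+np.minimum(x+.1,0));bar=np.hypot(x+.1,np.maximum(np.abs(y)-.054,0))
    return np.minimum(arm,bar)
for a0 in(.28,.36):
    s=least_squares(f,[.626,.1455,a0],loss='soft_l1',f_scale=.003);a=s.x[2];print(s.x,np.median(f(s.x)),'bar',s.x[:2]-.1*np.array([np.cos(a),np.sin(a)]),Q[:,2].mean())
b=s.x[:2]-.1*np.array([np.cos(a),np.sin(a)])
go([b[0],b[1],.066+.18],a)
E
```

```text
1564
[0.62659724 0.14641195 0.34109711] 0.0017648127636306805 bar [0.53235841 0.11295984] 0.06875590584283138
[0.62659724 0.14641195 0.34109711] 0.0017648127643935946 bar [0.53235841 0.11295984] 0.06875590584283138
turn first [ 0.0008  0.0005 -0.0689] then shift mm [112.9 -33.6 195.2] | shift in present axes [110.4 -41.4 195.1]
t 4.85 tcp [0.6017 0.0178 0.4412] F [ 0.38 -0.09  0.53] gap 0.4818769302161091 j6 -0.35802027776022727
```

drive_tool:
  increments:
    - {"delta_pos": [0,0,0],"delta_rot": [0,0,-0.069],"jaw": 0.48}
    - {"delta_pos": [38,-11,20],"delta_rot": [0,0,0],"jaw": 0.48}
    - {"delta_pos": [38,-11,20],"delta_rot": [0,0,0],"jaw": 0.48}
    - {"delta_pos": [37,-11.5,20],"delta_rot": [0,0,0],"jaw": 0.48}
    - {"delta_pos": [0,0,35],"delta_rot": [0,0,0],"jaw": 0.48}
    - {"delta_pos": [0,0,20],"delta_rot": [0,0,0],"jaw": 0.48}
    - {"delta_pos": [0,0,0],"delta_rot": [0,0,0],"jaw": 0.48}
    - {"delta_pos": [0,0,0],"delta_rot": [0,0,0],"jaw": 0.48}

```text
time_s: 5.85
tcp_pos: [0.5329, 0.1137, 0.3267]
eef_rot: [0.576, 0.817, 0.001, 0.001]
force: [0.6, 0.5, 0.4]
finger_gap: 0.481
```

```bash
python3 - <<'E'
from h import *
c=cap('wrist');save(c,'w_pail2.png')
go([.5324,.113,.246],.341)
E
```

```text
turn first [0.0023 0.0005 0.0011] then shift mm [-0.6 -0.8 80.9] | shift in present axes [-0.5 -1.  80.9]
t 5.9 tcp [0.533  0.1138 0.3269] F [-0.02  0.69  0.02] gap 0.4796218262118724 j6 -0.2594672953646905
```

View pics/w_pail2.png

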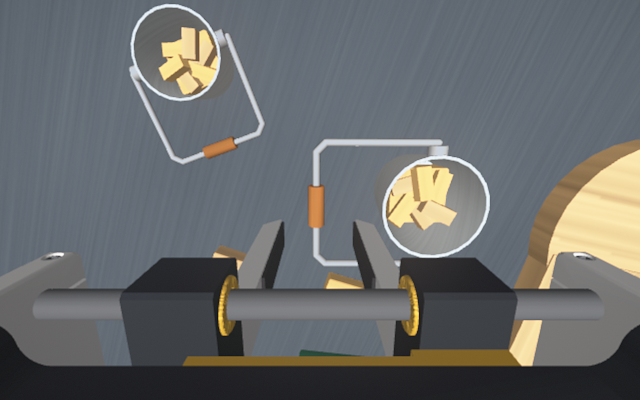

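The bar (col 316, rows 145–265) runs square to the jaws and is centred between them. Descend and grip.

drive_tool:
  increments:
    - {"delta_pos": [-0.5,-1.3,25],"delta_rot": [0,0,0],"jaw": 0.48}
    - {"delta_pos": [0,0,25],"delta_rot": [0,0,0],"jaw": 0.48}
    - {"delta_pos": [0,0,20],"delta_rot": [0,0,0],"jaw": 0.48}
    - {"delta_pos": [0,0,11],"delta_rot": [0,0,0],"jaw": 0.48}
    - {"delta_pos": [0,0,0],"delta_rot": [0,0,0],"jaw": 0.48}
    - {"delta_pos": [0,0,0],"delta_rot": [0,0,0],"jaw": 0.48}
    - {"delta_pos": [0,0,0],"delta_rot": [0,0,0],"jaw": 0.3}
    - {"delta_pos": [0,0,0],"delta_rot": [0,0,0],"jaw": 0.22}

```text
time_s: 6.9
tcp_pos: [0.5314, 0.1134, 0.2452]
eef_rot: [0.576, 0.817, 0.0, 0.0]
force: [-0.2, -0.1, 0.4]
finger_gap: 0.3
```

drive_tool:
  increments:
    - {"delta_pos": [0,0,0],"delta_rot": [0,0,0],"jaw": 0.18}
    - {"delta_pos": [0,0,0],"delta_rot": [0,0,0],"jaw": 0.14}
    - {"delta_pos": [0,0,0],"delta_rot": [0,0,0],"jaw": 0.1}
    - {"delta_pos": [0,0,0],"delta_rot": [0,0,0],"jaw": 0.05}
    - {"delta_pos": [0,0,0],"delta_rot": [0,0,0],"jaw": 0.0}
    - {"delta_pos": [0,0,0],"delta_rot": [0,0,0],"jaw": 0.0}

```text
time_s: 7.65
tcp_pos: [0.5314, 0.1134, 0.2447]
eef_rot: [0.576, 0.817, 0.0, 0.0]
force: [0.5, 1.4, 1.6]
finger_gap: 0.142
```

```bash
python3 - <<'E'
from h import *
go([.5324,.113,.246],.341)
t=[0]+list(np.linspace(0,np.pi/2,25)[1:])
p=np.array([[100*(1-np.cos(a)),-100*np.sin(a)] for a in t]);print(np.diff(p,axis=0).round(1).tolist())
E
```

```text
turn first [ 0.0004 -0.      0.002 ] then shift mm [-0.7  0.8 -1.3] | shift in present axes [-0.7  0.8 -1.3]
t 7.65 tcp [0.5314 0.1134 0.2447] F [0.47 1.41 1.59] gap 0.14165788891862072 j6 -0.2610067069038614
[[0.2, -6.5], [0.6, -6.5], [1.1, -6.5], [1.5, -6.4], [1.9, -6.3], [2.3, -6.1], [2.7, -6.0], [3.1, -5.8], [3.5, -5.6], [3.8, -5.3], [4.2, -5.1], [4.5, -4.8], [4.8, -4.5], [5.1, -4.2], [5.3, -3.8], [5.6, -3.5], [5.8, -3.1], [6.0, -2.7], [6.1, -2.3], [6.3, -1.9], [6.4, -1.5], [6.5, -1.1], [6.5, -0.6], [6.5, -0.2]]
```

Gripped (13.3 mm gap). Now swing the bail along its arc.

drive_tool:
  increments:
    - {"delta_pos": [0,0.2,-6.5],"delta_rot": [0,0,0],"jaw": 0}
    - {"delta_pos": [0,0.6,-6.5],"delta_rot": [0,0,0],"jaw": 0}
    - {"delta_pos": [0,1.1,-6.5],"delta_rot": [0,0,0],"jaw": 0}
    - {"delta_pos": [0,1.5,-6.4],"delta_rot": [0,0,0],"jaw": 0}
    - {"delta_pos": [0,1.9,-6.3],"delta_rot": [0,0,0],"jaw": 0}
    - {"delta_pos": [0,2.3,-6.1],"delta_rot": [0,0,0],"jaw": 0}
    - {"delta_pos": [0,2.7,-6.0],"delta_rot": [0,0,0],"jaw": 0}
    - {"delta_pos": [0,3.1,-5.8],"delta_rot": [0,0,0],"jaw": 0}

```text
time_s: 8.65
tcp_pos: [0.5442, 0.1179, 0.2951]
eef_rot: [0.576, 0.817, 0.0, 0.0]
force: [2.9, 0.5, -1.5]
finger_gap: 0.136
```

drive_tool:
  increments:
    - {"delta_pos": [0,3.5,-5.6],"delta_rot": [0,0,0],"jaw": 0}
    - {"delta_pos": [0,3.8,-5.3],"delta_rot": [0,0,0],"jaw": 0}
    - {"delta_pos": [0,4.2,-5.1],"delta_rot": [0,0,0],"jaw": 0}
    - {"delta_pos": [0,4.5,-4.8],"delta_rot": [0,0,0],"jaw": 0}
    - {"delta_pos": [0,4.8,-4.5],"delta_rot": [0,0,0],"jaw": 0}
    - {"delta_pos": [0,5.1,-4.2],"delta_rot": [0,0,0],"jaw": 0}
    - {"delta_pos": [0,5.3,-3.8],"delta_rot": [0,0,0],"jaw": 0}
    - {"delta_pos": [0,0,0],"delta_rot": [0,0,0],"jaw": 0}

```text
time_s: 9.65
tcp_pos: [0.5737, 0.1284, 0.3284]
eef_rot: [0.576, 0.817, 0.0, 0.0]
force: [2.0, 0.3, -1.5]
finger_gap: 0.14
```

```bash
python3 - <<'E'
from h import *
s=bot.sense();a=.341;e=s['tcp_pos']-np.array([.6266,.1464,.246]);u=e[0]*np.cos(a)+e[1]*np.sin(a);print('u,v,h',u,-e[0]*np.sin(a)+e[1]*np.cos(a),e[2],'r',np.hypot(u,e[2]),s['force'],s['moment'],s['finger_gap'])
E
```

```text
u,v,h -0.05587181141975483 0.0007698905938429458 0.08239509046599336 r 0.09955204791577055 [ 2.02174517  0.31977893 -1.52558765] [-0.0263698  -0.20036435 -0.03953072] 0.1400324265782062
```

drive_tool:
  increments:
    - {"delta_pos": [0,5.6,-3.5],"delta_rot": [0,0,0],"jaw": 0}
    - {"delta_pos": [0,5.8,-3.1],"delta_rot": [0,0,0],"jaw": 0}
    - {"delta_pos": [0,6.0,-2.7],"delta_rot": [0,0,0],"jaw": 0}
    - {"delta_pos": [0,6.1,-2.3],"delta_rot": [0,0,0],"jaw": 0}
    - {"delta_pos": [0,6.3,-1.9],"delta_rot": [0,0,0],"jaw": 0}
    - {"delta_pos": [0,6.4,-1.5],"delta_rot": [0,0,0],"jaw": 0}
    - {"delta_pos": [0,6.5,-0.8],"delta_rot": [0,0,0],"jaw": 0}
    - {"delta_pos": [0,6.5,-0.3],"delta_rot": [0,0,0],"jaw": 0}

```text
time_s: 10.65
tcp_pos: [0.6201, 0.1449, 0.3447]
eef_rot: [0.576, 0.817, 0.0, 0.0]
force: [-0.1, -1.0, 0.7]
finger_gap: 0.138
```

drive_tool:
  increments:
    - {"delta_pos": [0,5.5,0],"delta_rot": [0,0,0],"jaw": 0}
    - {"delta_pos": [0,0,0],"delta_rot": [0,0,0],"jaw": 0}
    - {"delta_pos": [0,0,0],"delta_rot": [0,0,0],"jaw": 0}
    - {"delta_pos": [0,0,0],"delta_rot": [0,0,0],"jaw": 0}

```text
time_s: 11.15
tcp_pos: [0.6248, 0.1466, 0.3447]
eef_rot: [0.576, 0.817, 0.0, 0.0]
force: [0.6, -2.5, 3.9]
finger_gap: 0.14
```

```bash
python3 - <<'E'
from h import *
s=bot.sense();a=.341;e=s['tcp_pos']-np.array([.6266,.1464,.246]);u=e[0]*np.cos(a)+e[1]*np.sin(a);print('u,v,h',u,-e[0]*np.sin(a)+e[1]*np.cos(a),e[2],'r',np.hypot(u,e[2]),s['force'],s['moment'],s['finger_gap'])
c=cap('scene');cv2.imwrite('pics/s2.png',cv2.resize(c['frame'][100:300,250:480,::-1],None,fx=3,fy=3));W=cloud(c)
P=W[180:300,330:440].reshape(-1,3);r=np.hypot(P[:,0]-.627,P[:,1]-.146);k=(P[:,2]>.069)&(P[:,2]<.079)&(r<.07)&(r>.035);Q=P[k]
A=np.c_[2*Q[:,:2],np.ones(len(Q))];x=np.linalg.lstsq(A,(Q[:,:2]**2).sum(1),rcond=None)[0];print('rim now',x[:2],len(Q),np.median(Q[:,2]))
E
```

```text
u,v,h -0.001590850026941552 0.0007979641819995285 0.09874525378212545 r 0.09875806776311787 [ 0.59840886 -2.47424123  3.89786942] [-0.37193394 -0.1267139  -0.0231307 ] 0.1398217329077864
rim now [0.62812242 0.145677  ] 173 0.07279610212646082
```

View pics/s2.png

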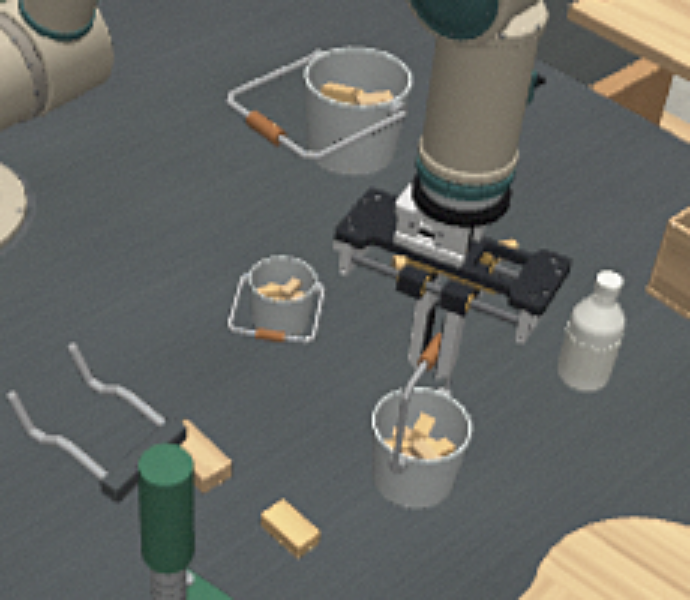

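The bail is upright and the pail still stands on the table at (418,450). Lift smoothly.

drive_tool:
  increments:
    - {"delta_pos": [0,0,-1],"delta_rot": [0,0,0],"jaw": 0}
    - {"delta_pos": [0,0,-2],"delta_rot": [0,0,0],"jaw": 0}
    - {"delta_pos": [0,0,-4],"delta_rot": [0,0,0],"jaw": 0}
    - {"delta_pos": [0,0,-8],"delta_rot": [0,0,0],"jaw": 0}
    - {"delta_pos": [0,0,-12],"delta_rot": [0,0,0],"jaw": 0}
    - {"delta_pos": [0,0,-12],"delta_rot": [0,0,0],"jaw": 0}
    - {"delta_pos": [0,0,-16],"delta_rot": [0,0,0],"jaw": 0}
    - {"delta_pos": [0,0,-20],"delta_rot": [0,0,0],"jaw": 0}

```text
time_s: 12.2
tcp_pos: [0.6247, 0.1467, 0.4204]
eef_rot: [0.576, 0.817, 0.0, 0.0]
force: [0.3, 0.4, -5.6]
finger_gap: 0.137
```

drive_tool:
  increments:
    - {"delta_pos": [0,0,-20],"delta_rot": [0,0,0],"jaw": 0}
    - {"delta_pos": [0,0,-20],"delta_rot": [0,0,0],"jaw": 0}
    - {"delta_pos": [0,0,-15],"delta_rot": [0,0,0],"jaw": 0}
    - {"delta_pos": [0,0,-10],"delta_rot": [0,0,0],"jaw": 0}
    - {"delta_pos": [0,0,-5],"delta_rot": [0,0,0],"jaw": 0}
    - {"delta_pos": [0,0,0],"delta_rot": [0,0,0],"jaw": 0}
    - {"delta_pos": [0,0,0],"delta_rot": [0,0,0],"jaw": 0}
    - {"delta_pos": [0,0,0],"delta_rot": [0,0,0],"jaw": 0}

```text
time_s: 13.2
tcp_pos: [0.6248, 0.1467, 0.4885]
eef_rot: [0.576, 0.817, -0.0, -0.001]
force: [-1.0, -0.5, -6.5]
finger_gap: 0.138
```

```bash
python3 -c "
from h import *
go([.42,0,.49],.22);print(bot.sense()['moment'])"
```

```text
turn first [-0.0013 -0.0002  0.123 ] then shift mm [ -98.5 -231.9   -1.5] | shift in present axes [ -69.3 -242.2   -1.3]
t 13.2 tcp [0.6248 0.1467 0.4885] F [-1.01 -0.49 -6.53] gap 0.1376238615971984 j6 -0.22072490867632452
[-0.07602274  0.04816217 -0.03389221]
```

drive_tool:
  increments:
    - {"delta_pos": [-2,-4.6,0],"delta_rot": [0,0,0.0154],"jaw": 0}
    - {"delta_pos": [-4,-9.2,0],"delta_rot": [0,0,0.0154],"jaw": 0}
    - {"delta_pos": [-6,-13.8,0],"delta_rot": [0,0,0.0154],"jaw": 0}
    - {"delta_pos": [-8,-18.4,0],"delta_rot": [0,0,0.0154],"jaw": 0}
    - {"delta_pos": [-10,-23,0],"delta_rot": [0,0,0.0154],"jaw": 0}
    - {"delta_pos": [-10,-23,0],"delta_rot": [0,0,0.0154],"jaw": 0}
    - {"delta_pos": [-10,-23,0],"delta_rot": [0,0,0.0154],"jaw": 0}
    - {"delta_pos": [-10,-23,0],"delta_rot": [0,0,0.0154],"jaw": 0}

```text
time_s: 14.2
tcp_pos: [0.5066, 0.0504, 0.4895]
eef_rot: [0.626, 0.78, -0.0, 0.0]
force: [-0.1, -0.3, -5.9]
finger_gap: 0.143
```

drive_tool:
  increments:
    - {"delta_pos": [-10,-23,0],"delta_rot": [0,0,0],"jaw": 0}
    - {"delta_pos": [-10,-23,0],"delta_rot": [0,0,0],"jaw": 0}
    - {"delta_pos": [-13,-19,0],"delta_rot": [0,0,0],"jaw": 0}
    - {"delta_pos": [-16,-15,0],"delta_rot": [0,0,0],"jaw": 0}
    - {"delta_pos": [-19,-11,0],"delta_rot": [0,0,0],"jaw": 0}
    - {"delta_pos": [-21,-7,0],"delta_rot": [0,0,0],"jaw": 0}
    - {"delta_pos": [-22,-3,0],"delta_rot": [0,0,0],"jaw": 0}
    - {"delta_pos": [-22,-1,0],"delta_rot": [0,0,0],"jaw": 0}

```text
time_s: 15.2
tcp_pos: [0.4364, -0.1013, 0.4897]
eef_rot: [0.626, 0.78, 0.0, 0.001]
force: [0.6, -0.7, -6.2]
finger_gap: 0.14
```

```bash
python3 -c "
from h import *
go([.415,-.197,.475],.22)"
```

```text
turn first [ 0.0008  0.0007 -0.0013] then shift mm [-88.7 -41.8  14.7] | shift in present axes [-88.8 -41.7  14.7]
t 15.2 tcp [ 0.4364 -0.1013  0.4897] F [ 0.59 -0.74 -6.23] gap 0.1401417956879851 j6 -0.6022219253990294
```

drive_tool:
  increments:
    - {"delta_pos": [-20,-5,2],"delta_rot": [0,0,0],"jaw": 0}
    - {"delta_pos": [-18,-8,3],"delta_rot": [0,0,0],"jaw": 0}
    - {"delta_pos": [-14,-9,3],"delta_rot": [0,0,0],"jaw": 0}
    - {"delta_pos": [-10,-8,3],"delta_rot": [0,0,0],"jaw": 0}
    - {"delta_pos": [-5,-4,2],"delta_rot": [0,0,0],"jaw": 0}
    - {"delta_pos": [0,0,0],"delta_rot": [0,0,0],"jaw": 0}
    - {"delta_pos": [0,0,0],"delta_rot": [0,0,0],"jaw": 0}
    - {"delta_pos": [0,0,0],"delta_rot": [0,0,0],"jaw": 0}

```text
time_s: 16.2
tcp_pos: [0.4196, -0.1731, 0.4763]
eef_rot: [0.625, 0.781, 0.0, 0.0]
force: [0.2, -0.3, -5.7]
finger_gap: 0.142
```

```bash
python3 - <<'E'
from h import *
go([.542,-.169,.475],.22)
c=cap('scene');cv2.imwrite('pics/s3.png',cv2.resize(c['frame'][90:350,180:420,::-1],None,fx=2.3,fy=2.3))
for i in range(3):print(bot.sense()['force'].round(2));bot.capture('top')
E
```

```text
turn first [ 0.0008 -0.0001  0.0005] then shift mm [-22.7 120.3   1.3] | shift in present axes [-22.8 120.3   1.4]
t 16.2 tcp [ 0.4196 -0.1731  0.4763] F [ 0.2  -0.29 -5.69] gap 0.14197245956646146 j6 -0.7654989168961507
[ 0.46  0.18 -6.13]
[ 0.61 -0.41 -5.32]
[ 0.01 -0.38 -6.54]
```

View pics/s3.png

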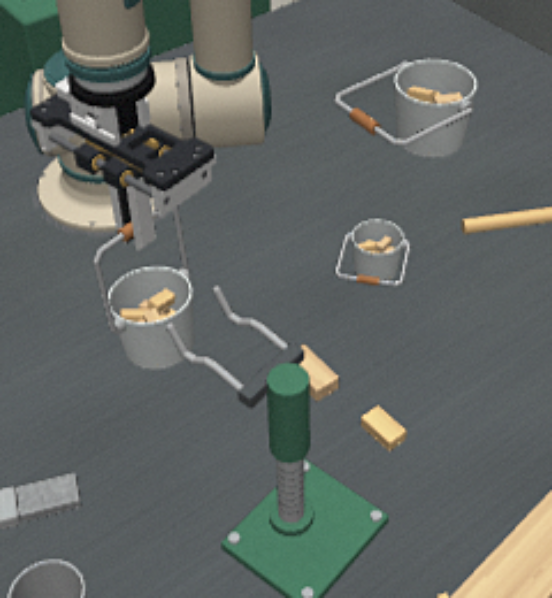

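The pail hangs level in front of the prongs, below tip height. Line up, then move in over the seat.

drive_tool:
  increments:
    - {"delta_pos": [-6,0,0],"delta_rot": [0,0,0],"jaw": 0}
    - {"delta_pos": [-9,0,0],"delta_rot": [0,0,0],"jaw": 0}
    - {"delta_pos": [-6,0,0],"delta_rot": [0,0,0],"jaw": 0}
    - {"delta_pos": [-2,2,0],"delta_rot": [0,0,0],"jaw": 0}
    - {"delta_pos": [0,6,0],"delta_rot": [0,0,0],"jaw": 0}
    - {"delta_pos": [0,10,0],"delta_rot": [0,0,0],"jaw": 0}
    - {"delta_pos": [0,14,0],"delta_rot": [0,0,0],"jaw": 0}
    - {"delta_pos": [0,18,0],"delta_rot": [0,0,0],"jaw": 0}

```text
time_s: 17.4
tcp_pos: [0.4742, -0.1846, 0.4762]
eef_rot: [0.625, 0.78, 0.0, -0.0]
force: [-0.1, -0.2, -5.9]
finger_gap: 0.138
```

drive_tool:
  increments:
    - {"delta_pos": [0,20,0],"delta_rot": [0,0,0],"jaw": 0}
    - {"delta_pos": [0,20,0],"delta_rot": [0,0,0],"jaw": 0}
    - {"delta_pos": [0,15,0],"delta_rot": [0,0,0],"jaw": 0}
    - {"delta_pos": [0,10,0],"delta_rot": [0,0,0],"jaw": 0}
    - {"delta_pos": [0,5,0],"delta_rot": [0,0,0],"jaw": 0}
    - {"delta_pos": [0,0,0],"delta_rot": [0,0,0],"jaw": 0}
    - {"delta_pos": [0,0,0],"delta_rot": [0,0,0],"jaw": 0}
    - {"delta_pos": [0,0,0],"delta_rot": [0,0,0],"jaw": 0}

```text
time_s: 18.4
tcp_pos: [0.5409, -0.1698, 0.4763]
eef_rot: [0.625, 0.78, -0.0, -0.0]
force: [-1.1, 0.9, -5.9]
finger_gap: 0.139
```

```bash
python3 - <<'E'
from h import *
go([.542,-.169,.422],.22)
a=cap('scene')['frame'][120:330,200:400,::-1];b=cap('wrist')['frame'][:,:,::-1]
cv2.imwrite('pics/s4.png',np.hstack([cv2.resize(a,(380,400)),cv2.resize(b[:260,120:540],(420,260)) if 0 else cv2.copyMakeBorder(b[:260,120:540],0,140,0,0,0)]))
f=[]
for i in range(8):f.append(bot.sense()['force']);bot.capture('top')
print(np.mean(f,0),np.std(f,0))
E
```

```text
turn first [-0.0002  0.     -0.0007] then shift mm [ 0.6  1.2 54.3] | shift in present axes [ 0.6  1.2 54.3]
t 18.4 tcp [ 0.5409 -0.1698  0.4763] F [-1.07  0.87 -5.89] gap 0.13937632661136098 j6 -0.6462126480139523
[-0.02334302  0.06926125 -5.99157021] [0.41473404 0.40946489 0.41968287]
```

View pics/s4.png

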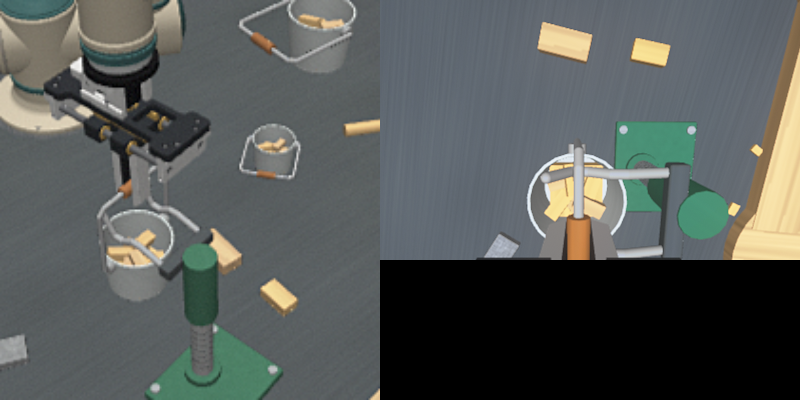

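The bar is above the bend and the bail arms are outside the prongs. The weight is about 6.0 N, so I expect about 40 mm of sink, ending at TCP z ≈ 0.382. Lowering.

drive_tool:
  increments:
    - {"delta_pos": [0.6,1.2,4],"delta_rot": [0,0,0],"jaw": 0}
    - {"delta_pos": [0,0,8],"delta_rot": [0,0,0],"jaw": 0}
    - {"delta_pos": [0,0,10],"delta_rot": [0,0,0],"jaw": 0}
    - {"delta_pos": [0,0,10],"delta_rot": [0,0,0],"jaw": 0}
    - {"delta_pos": [0,0,7],"delta_rot": [0,0,0],"jaw": 0}
    - {"delta_pos": [0,0,4],"delta_rot": [0,0,0],"jaw": 0}
    - {"delta_pos": [0,0,2.5],"delta_rot": [0,0,0],"jaw": 0}
    - {"delta_pos": [0,0,2],"delta_rot": [0,0,0],"jaw": 0}

```text
time_s: 19.9
tcp_pos: [0.5425, -0.1689, 0.4287]
eef_rot: [0.625, 0.78, 0.0, 0.0]
force: [-0.2, -0.4, -5.2]
finger_gap: 0.139
```

drive_tool:
  increments:
    - {"delta_pos": [0,0,2],"delta_rot": [0,0,0],"jaw": 0}
    - {"delta_pos": [0,0,2],"delta_rot": [0,0,0],"jaw": 0}
    - {"delta_pos": [0,0,2],"delta_rot": [0,0,0],"jaw": 0}
    - {"delta_pos": [0,0,2],"delta_rot": [0,0,0],"jaw": 0}
    - {"delta_pos": [0,0,2],"delta_rot": [0,0,0],"jaw": 0}
    - {"delta_pos": [0,0,2],"delta_rot": [0,0,0],"jaw": 0}
    - {"delta_pos": [0,0,2],"delta_rot": [0,0,0],"jaw": 0}
    - {"delta_pos": [0,0,2],"delta_rot": [0,0,0],"jaw": 0}

```text
time_s: 20.9
tcp_pos: [0.5425, -0.1689, 0.4126]
eef_rot: [0.625, 0.78, 0.0, 0.0]
force: [-1.5, 0.1, -5.5]
finger_gap: 0.14
```

drive_tool:
  increments:
    - {"delta_pos": [0,0,2],"delta_rot": [0,0,0],"jaw": 0}
    - {"delta_pos": [0,0,2],"delta_rot": [0,0,0],"jaw": 0}
    - {"delta_pos": [0,0,2],"delta_rot": [0,0,0],"jaw": 0}
    - {"delta_pos": [0,0,2],"delta_rot": [0,0,0],"jaw": 0}
    - {"delta_pos": [0,0,0],"delta_rot": [0,0,0],"jaw": 0}

```text
time_s: 21.52
tcp_pos: [0.5425, -0.1689, 0.4046]
eef_rot: [0.625, 0.78, 0.0, 0.0]
force: [-1.6, 0.7, -2.9]
finger_gap: 0.14
```

```bash
cat >> h.py <<'E'
def favg(n=10):
    f=[];m=[]
    for i in range(n):s=bot.sense();f.append(s['force']);m.append(s['moment']);c=bot.capture('scene')
    print('z',s['tcp_pos'].round(4),'F',np.mean(f,0).round(2),'sd',np.std(f,0).round(2),'M',np.mean(m,0).round(3));return c
E
python3 -c "
from h import *
favg()
c=cap('scene');W=cloud(c);P=W.reshape(-1,3);P=P[np.isfinite(P[:,0])]
k=(abs(P[:,0]-.642)<.03)&(abs(P[:,1]+.15)<.03)&(P[:,2]>.15);print(np.percentile(P[k,2],[50,98]))
"
```

```text
z [ 0.5425 -0.1689  0.4047] F [-0.81  0.21 -3.31] sd [0.44 0.44 0.44] M [-0.062  0.139 -0.005]
[0.22803479 0.34676538]
```

Force follows the spring as expected (−3.3 N at this height). A small pull of −0.8 N along x suggests the bar is slightly past the bend, so I'll ease back 1 mm while lowering.

drive_tool:
  increments:
    - {"delta_pos": [0,-0.5,2],"delta_rot": [0,0,0],"jaw": 0}
    - {"delta_pos": [0,-0.5,2],"delta_rot": [0,0,0],"jaw": 0}
    - {"delta_pos": [0,0,2],"delta_rot": [0,0,0],"jaw": 0}
    - {"delta_pos": [0,0,2],"delta_rot": [0,0,0],"jaw": 0}
    - {"delta_pos": [0,0,2],"delta_rot": [0,0,0],"jaw": 0}
    - {"delta_pos": [0,0,2],"delta_rot": [0,0,0],"jaw": 0}
    - {"delta_pos": [0,0,2],"delta_rot": [0,0,0],"jaw": 0}
    - {"delta_pos": [0,0,1],"delta_rot": [0,0,0],"jaw": 0}

```text
time_s: 23.08
tcp_pos: [0.5417, -0.1692, 0.3897]
eef_rot: [0.625, 0.78, 0.0, 0.0]
force: [3.7, 1.0, -1.1]
finger_gap: 0.14
```

```bash
python3 -c "
from h import *
favg(15)"
```

```text
z [ 0.5416 -0.1691  0.3897] F [ 2.83  0.59 -0.99] sd [0.56 0.62 0.56] M [ 0.034 -0.463 -0.005]
```

The bend is snug: moving back 1 mm gave +2.8 N. I'll return 0.7 mm and continue down slowly.

drive_tool:
  increments:
    - {"delta_pos": [0,0.4,0.5],"delta_rot": [0,0,0],"jaw": 0}
    - {"delta_pos": [0,0.3,1],"delta_rot": [0,0,0],"jaw": 0}
    - {"delta_pos": [0,0,1],"delta_rot": [0,0,0],"jaw": 0}
    - {"delta_pos": [0,0,1],"delta_rot": [0,0,0],"jaw": 0}
    - {"delta_pos": [0,0,1],"delta_rot": [0,0,0],"jaw": 0}
    - {"delta_pos": [0,0,0],"delta_rot": [0,0,0],"jaw": 0}

```text
time_s: 24.58
tcp_pos: [0.542, -0.169, 0.385]
eef_rot: [0.625, 0.78, -0.0, -0.0]
force: [-0.2, -1.7, -1.5]
finger_gap: 0.139
```

```bash
python3 -c "
from h import *
favg(20)"
```

```text
z [ 0.542  -0.1689  0.385 ] F [-1.36 -1.71 -0.66] sd [0.63 0.49 0.57] M [-0.352  0.251  0.005]
```

drive_tool:
  increments:
    - {"delta_pos": [-0.3,-0.2,0.5],"delta_rot": [0,0,0],"jaw": 0}
    - {"delta_pos": [0,0,1],"delta_rot": [0,0,0],"jaw": 0}
    - {"delta_pos": [0,0,0.8],"delta_rot": [0,0,0],"jaw": 0}
    - {"delta_pos": [0,0,0.5],"delta_rot": [0,0,0],"jaw": 0}
    - {"delta_pos": [0,0,0],"delta_rot": [0,0,0],"jaw": 0}
    - {"delta_pos": [0,0,0],"delta_rot": [0,0,0],"jaw": 0}

```text
time_s: 26.32
tcp_pos: [0.542, -0.1691, 0.3823]
eef_rot: [0.625, 0.78, 0.0, -0.0]
force: [-2.8, -0.5, 0.4]
finger_gap: 0.141
```

```bash
python3 -c "
from h import *
c=favg(20);w=cap('wrist')['frame'][:270,120:540,::-1]
cv2.imwrite('pics/s5.png',np.hstack([cv2.resize(c['frame'][130:330,200:390,::-1],(380,400)),cv2.copyMakeBorder(w,0,130,0,0,0)]))"
```

```text
z [ 0.542  -0.1692  0.3823] F [-2.59 -0.24 -0.32] sd [0.52 0.67 0.59] M [-0.089  0.535  0.001]
```

View pics/s5.png

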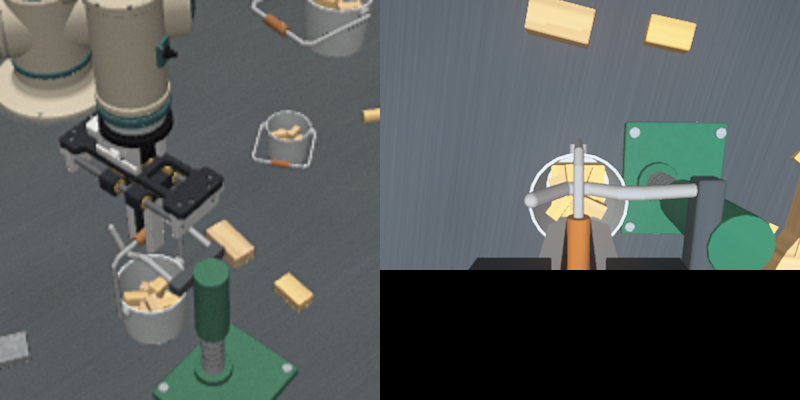

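The bar sits in the bend, with the prong crossing the wire at (575,190) in the wrist half. Vertically it is nearly balanced, but a sideways −2.6 N remains, so I'll relieve it.

drive_tool:
  increments:
    - {"delta_pos": [0,-0.2,0.5],"delta_rot": [0,0,0],"jaw": 0}
    - {"delta_pos": [0,-0.2,0.5],"delta_rot": [0,0,0],"jaw": 0}
    - {"delta_pos": [0,0,0],"delta_rot": [0,0,0],"jaw": 0}
    - {"delta_pos": [0,0,0],"delta_rot": [0,0,0],"jaw": 0}

```text
time_s: 27.88
tcp_pos: [0.5418, -0.1693, 0.3814]
eef_rot: [0.625, 0.78, 0.0, 0.0]
force: [-1.8, 1.2, -0.3]
finger_gap: 0.143
```

```bash
python3 -c "
from h import *
favg(30)"
```

```text
z [ 0.5418 -0.1693  0.3814] F [-0.79  1.41  0.11] sd [0.73 0.52 0.52] M [ 0.211  0.191 -0.005]
```

drive_tool:
  increments:
    - {"delta_pos": [0.25,-0.05,0],"delta_rot": [0,0,0],"jaw": 0}
    - {"delta_pos": [0,0,0],"delta_rot": [0,0,0],"jaw": 0}
    - {"delta_pos": [0,0,0],"delta_rot": [0,0,0],"jaw": 0}

```text
time_s: 29.75
tcp_pos: [0.5417, -0.1692, 0.3814]
eef_rot: [0.625, 0.78, 0.0, 0.0]
force: [0.4, 2.3, 0.3]
finger_gap: 0.139
```

```bash
python3 -c "
from h import *
favg(20)"
```

```text
z [ 0.5417 -0.1692  0.3814] F [ 0.93  1.1  -0.05] sd [0.5  0.46 0.53] M [ 0.137 -0.139  0.002]
```

The hook carries the full weight (Fz −0.05 ± 0.12 N) and only about 1 N is left sideways. Opening.

drive_tool:
  increments:
    - {"delta_pos": [0,0,0],"delta_rot": [0,0,0],"jaw": 0.15}
    - {"delta_pos": [0,0,0],"delta_rot": [0,0,0],"jaw": 0.18}
    - {"delta_pos": [0,0,0],"delta_rot": [0,0,0],"jaw": 0.22}
    - {"delta_pos": [0,0,0],"delta_rot": [0,0,0],"jaw": 0.28}
    - {"delta_pos": [0,0,0],"delta_rot": [0,0,0],"jaw": 0.35}
    - {"delta_pos": [0,0,0],"delta_rot": [0,0,0],"jaw": 0.42}
    - {"delta_pos": [0,0,0],"delta_rot": [0,0,0],"jaw": 0.42}
    - {"delta_pos": [0,0,0],"delta_rot": [0,0,0],"jaw": 0.42}

```text
time_s: 31.75
tcp_pos: [0.5416, -0.1691, 0.3814]
eef_rot: [0.625, 0.78, 0.0, -0.0]
force: [-0.7, 0.0, -0.0]
finger_gap: 0.421
```

```bash
python3 -c "
from h import *
c=favg(6);w=cap('wrist')['frame'][:270,120:540,::-1]
cv2.imwrite('pics/s6.png',np.hstack([cv2.resize(c['frame'][130:330,200:390,::-1],(380,400)),cv2.copyMakeBorder(w,0,130,0,0,0)]))"
```

```text
z [ 0.5416 -0.1691  0.3814] F [-0.28  0.17 -0.13] sd [0.44 0.3  0.47] M [-0.059  0.03   0.001]
```

View pics/s6.png

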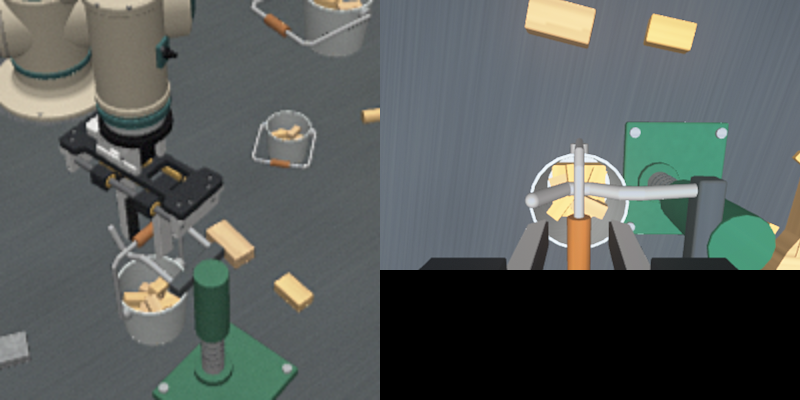

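The fingers are clear on both sides of the sleeve, and neither the pail nor the hook has visibly moved. Rise straight up.

drive_tool:
  increments:
    - {"delta_pos": [0,0,-3],"delta_rot": [0,0,0],"jaw": 0.42}
    - {"delta_pos": [0,0,-6],"delta_rot": [0,0,0],"jaw": 0.42}
    - {"delta_pos": [0,0,-10],"delta_rot": [0,0,0],"jaw": 0.42}
    - {"delta_pos": [0,0,-15],"delta_rot": [0,0,0],"jaw": 0.42}
    - {"delta_pos": [0,0,-20],"delta_rot": [0,0,0],"jaw": 0.42}
    - {"delta_pos": [0,0,-25],"delta_rot": [0,0,0],"jaw": 0.42}
    - {"delta_pos": [0,0,-30],"delta_rot": [0,0,0],"jaw": 0.42}
    - {"delta_pos": [0,0,-20],"delta_rot": [0,0,0],"jaw": 0.42}

```text
time_s: 33.1
tcp_pos: [0.5415, -0.1691, 0.5131]
eef_rot: [0.625, 0.78, 0.0, 0.001]
force: [0.7, 0.4, 1.1]
finger_gap: 0.422
```

drive_tool:
  increments:
    - {"delta_pos": [0,0,0],"delta_rot": [0,0,0],"jaw": 0.42}
    - {"delta_pos": [0,0,0],"delta_rot": [0,0,0],"jaw": 0.42}
    - {"delta_pos": [0,0,0],"delta_rot": [0,0,0],"jaw": 0.42}
    - {"delta_pos": [0,0,0],"delta_rot": [0,0,0],"jaw": 0.42}

```text
time_s: 33.6
tcp_pos: [0.5415, -0.1691, 0.5095]
eef_rot: [0.625, 0.78, -0.0, -0.001]
force: [0.1, 0.1, 0.6]
finger_gap: 0.418
```

```bash
python3 - <<'E'
from h import *
c=favg(3);a=c['frame'].astype(int);d=np.abs(a-cap('scene')['frame'].astype(int)).max()
print('motion diff',d)
cv2.imwrite('pics/s7.png',cv2.resize(c['frame'][90:350,150:450,::-1],None,fx=2.3,fy=2.3))
E
```

```text
z [ 0.5416 -0.1691  0.5098] F [-0.22 -0.02  0.55] sd [0.27 0.22 0.37] M [-0.08   0.058 -0.024]
motion diff 74
```

View pics/s7.png

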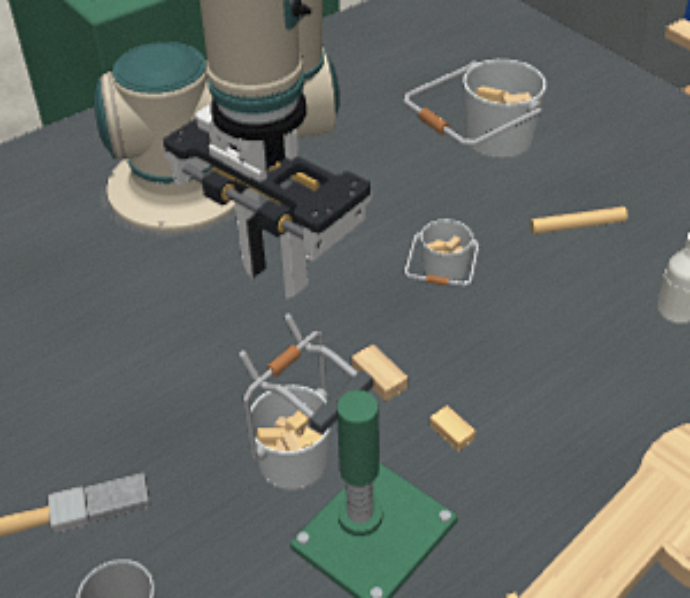

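The pail hangs level on both prongs, with the bar at (285,358) and the gripper clear above. I'll let a second pass, compare frames and hand in.

drive_tool:
  increments:
    - {"delta_pos": [0,0,0],"delta_rot": [0,0,0],"jaw": 0.42}
    - {"delta_pos": [0,0,0],"delta_rot": [0,0,0],"jaw": 0.42}
    - {"delta_pos": [0,0,0],"delta_rot": [0,0,0],"jaw": 0.42}
    - {"delta_pos": [0,0,0],"delta_rot": [0,0,0],"jaw": 0.42}
    - {"delta_pos": [0,0,0],"delta_rot": [0,0,0],"jaw": 0.42}
    - {"delta_pos": [0,0,0],"delta_rot": [0,0,0],"jaw": 0.42}
    - {"delta_pos": [0,0,0],"delta_rot": [0,0,0],"jaw": 0.42}
    - {"delta_pos": [0,0,0],"delta_rot": [0,0,0],"jaw": 0.42}

```text
time_s: 34.8
tcp_pos: [0.5416, -0.1691, 0.5104]
eef_rot: [0.625, 0.78, 0.0, -0.0]
force: [-0.5, -0.1, 0.5]
finger_gap: 0.42
```

```bash
python3 - <<'E'
from h import *
f=[cap('scene')['frame'].astype(int) for _ in range(6)]
d=[(np.abs(g-f[0]).mean(-1)) for g in f[1:]]
print('pail',[round(x[220:310,255:300].mean(),2) for x in d],'empty table',[round(x[180:260,180:240].mean(),2) for x in d],'static pail',[round(x[115:160,350:390].mean(),2) for x in d])
if max(x[220:310,255:300].mean() for x in d)<1.5*max(x[115:160,350:390].mean() for x in d)+.5: print(bot.sign_off())
print(bot.sense()['time_s'])
E
```

```text
pail [np.float64(2.02), np.float64(2.02), np.float64(2.02), np.float64(2.04), np.float64(2.01)] empty table [np.float64(2.04), np.float64(2.0), np.float64(2.03), np.float64(2.06), np.float64(2.06)] static pail [np.float64(2.0), np.float64(1.98), np.float64(1.95), np.float64(1.98), np.float64(1.95)]
the job is handed in; nothing more can be done
None
the job is handed in; nothing more can be done
```

The middle-sized pail is hanging by its bail in the bend of both hook prongs, and the job is handed in at about 35 s of the 72 s allowed. I raised the bail along its arc with the pail still on the table, carried the pail level to the scale, and lowered it until the hook had the full weight of about 6.0 N (about 40 mm of sink).

- **Release:** the vertical force just before opening was −0.05 ± 0.12 N. About 1.4 N sideways remained. I saw no shift of the hook or pail when the fingers opened, but I did not measure the hook's speed at that moment.
- **Afterwards:** the pail hangs level with the gripper clear above it. Frame-to-frame change around the pail was no more than camera noise, so it was at rest. The bystanders in view had not visibly moved; I did not measure them.
- **Disagreements:** while I was centring the bar in the bend, sideways forces briefly reached about 3 N. The pail was also pressed on to the table with about 4 N once the bail was upright. Both are far below the limits.
- **Pictures:** I viewed 11 pictures, one past the budget of 10.

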